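# Clamp a prosthesis tube to set torque with a click wrench

### The job

Stand the bare aluminium tube upright in the round socket of the blue clamp block, gently and fully home, and let go of it. Then swing the handle of the click wrench that sits on the clamp screw clockwise (seen from above) until its joint gives at the set torque, and stop there: do not push the bent handle on to its second stop. Let the handle straighten again, let go and leave the wrench where the screw became tight; leave the jar, the wooden shoe last and the rivet tray alone.

Things in the scene. Friction and masses are not known exactly. Their poses are not given: they have to be found in the camera images.
- tube_mid (a point): Centre of the loose plain aluminium tube (outer diameter 30, length 130, 150 g, foot chamfered 2 mm), which starts standing upright on the bench; the point is on its axis, 65 above its foot, z along the tube, up.
- tube_foot (a point): The same tube: centre of its lower end face.
- socket_mouth (a point): Centre of the mouth of the round blind socket in the top of the blue clamp block (fixed to the bench). Bore 34 wide, 36 deep, mouth chamfered 3; z up. The block's top is 60 above the bench; it is 75 wide and 200 long, running along this frame's y from 53 beyond the socket (+y) to 147 on the other side (-y), where the screw is.
- screw_axis (a point): On the vertical clamp-screw axis, at the handle's centre line, 100 above the bench; fixed, 95 from the socket along the block's -y. The wrench's round steel head (38 diameter, top at 114) stays on it. Clockwise from above tightens: the screw runs lightly (1 to 3 N at the grip) over some 0.3 to 0.75 rad, different each time and not visible, then is tight.
- handle_grip (a point): Centre of the wrench handle's round black grip (diameter 24, 125 long from 60 before to 65 past this point, horizontal, between red rings), 150 from the screw axis when straight. x points along the handle away from the screw, z up. There is free space of 88 under it.
- wrench_handle (a joint): Bend of the breakaway joint (vertical pivot 30 from the screw axis): 0 straight, grows as the handle bends clockwise. Straight until the screw is tight and about 12 N acts across the grip; then it gives and the force falls (about 9 N at 0.15 rad). At 0.26 rad it meets a hard second stop, where the screw is overtightened. It springs straight when eased.
- jar_mid (a point): Centre of an amber jar (60 diameter, 75 tall) ; bystander.
- last_mid (a point): Wooden shoe last (about 190 long, 74 wide, 75 tall at the heel), point 22 above the bench; bystander.
- rivets_mid (a point): Green open rivet tray (90 x 70 x 30), point at its centre; bystander.
Not all that is in view belongs to the job. There is more than one size of the part that bears tube_mid; the job needs the largest.

How it is judged:
On the way, in this order (a step that is already met when the one before it is completed fails the run):
1. the tube stands fully home in the socket and is let go (horizontal distance between tube_foot and socket_mouth below 0.004 m and z of tube_foot in the frame of socket_mouth below -0.032 m and angle between tube_mid's own z axis and vertical below 0.1 rad and contact force between the fingers and tube below 0.5 N), for 0.2 s.
2. the wrench's joint gives at the set torque (bent more than 0.06 rad) with the tube home (horizontal distance between tube_foot and socket_mouth below 0.004 m and z of tube_foot in the frame of socket_mouth below -0.032 m and angle between tube_mid's own z axis and vertical below 0.1 rad and value of joint wrench_handle above 0.06 rad), for 0.1 s.
At the end, for the whole second after the job is handed in: The tube stands in the socket, its foot at least 32 mm below the mouth, within 4 mm of its axis and 0.1 rad of upright; the wrench handle is straight again (under 0.03 rad) and at rest, at least 30 mm from where it began (not swung back) (horizontal distance between tube_foot and socket_mouth below 0.004 m and z of tube_foot in the frame of socket_mouth below -0.032 m and angle between tube_mid's own z axis and vertical below 0.1 rad and value of joint wrench_handle below 0.03 rad and velocity of joint wrench_handle below 0.05 rad/s and distance of handle_grip from where it was at the start of the episode above 0.03 m); the robot touches nothing.
It fails at once if the bent handle is pushed on to its second stop (over 0.22 rad) (value of joint wrench_handle above 0.22 rad).
It fails at once if the tube is rammed or dropped into the block (over 80 N in all its contacts) (contact force between tube and fixture above 80 N).
It fails at once if jar, last or rivet tray moved more than 30 mm (distance of any of jar_mid, last_mid, rivets_mid from where it was at the start of the episode above 0.03 m).
It also fails if it takes over 72 s, if anything falls off the work surface, if the arm or the gripper's body presses on something with over 40 N, if the wrist force passes 120 N, or if a joint passes its speed limit or range.

### The arm

A 7-joint arm with a two-finger parallel gripper is mounted at the origin on the work surface. World frame = base frame: x ahead of the robot, y to its left, z up, the work surface at z = 0. Lengths are in m, angles in rad, forces in N, time in s.
With the tool pointing down it reaches from about 0.4 to 0.875 m from the base axis. Payload 19.3 kg.
Tool frame: the origin (TCP) lies midway between the tips of the shut fingers; the grasp point (between the pads) lies 19 mm behind it; x points along the fingers, y is the direction in which the jaws open and shut, and the axes are right-handed (so a half turn about x gives the same grasp; the last joint's range is limited). The gripper opens to 85 mm and grips with 20 to 120 N. Pads are 22 mm wide; open, the fingers measure 114 mm over their backs; the gripper's body (76 mm by 85 mm) begins 54 mm behind the grasp point. The pads swing forward as they close: fully open they stand 13 mm farther back than shut.
Start: joints at [-1.333, 0.521, -0.036, 1.599, 0.021, 1.021, -0.113], TCP at [0.189, 0.596, 0.231] pointing down, gripper open.
Joint ranges: [-2.91, 2.91], [-0.3, 2.13], [-1.5, 1.42], [0.17, 2.43], [-1.26, 4.41], [0.16, 1.93], [-2.52, 2.52]. Speed limits (rad/s): [1.89, 1.89, 2.39, 2.39, 3.01, 3.01, 3.01].

### API

Orientations are given as [roll, pitch, yaw] about the fixed x, y, z axes, in that order (R = Rz(yaw) Ry(pitch) Rx(roll)).
In Python, from workcell import telemetry, vision, workorder gives the robot as it stands. The module is installed in compiled form; this text tells all that it offers.
- The arm moves only by the tool play_rows, never from a script. Its argument "deltas" is a list of rows, each a list of 7 numbers: the shift along the world's x, y, z in mm, then the turn, a rotation vector about the world's x, y, z in degrees, then the finger opening in mm, from 0 to 85.4. In form: [[x, y, z, wx, wy, wz, jaw], ...]. A call has 1 to 8 rows; each row shifts and turns the commanded pose from where the row before left it; what a row does not reach is not made up. A row lasts 1/8 s, in which the tool goes at most 62.5 mm and 10.7 degrees, less where a joint would pass 70% of its speed; a pose out of reach is approached as far as the arm can. A call with a gripper value outside its range is refused whole. The fingers move at their own pace and stop on an object; "grip_force" is the grip in N (left out, the last holds). Time passes only in rows, so rows that do not move let the fingers close. It gives the time, the measured TCP pose, the force and the opening at its end, in the units of the state.
- telemetry.observe(): the state, without advancing time (a new reading comes with each control period).
- vision.grab_frame(name): name is "side" or "top"; returns the picture (420x560x3 uint8, red, green, blue); there is no depth.
- vision.camera_info(name): a dict with "mtx" (3x3 intrinsics, pixels), "k1" (the pictures are not rectified: a ray, as slopes to the right and down, at radius r is drawn at 1 + k1 r^2 times it, then the intrinsics apply), "rvec" (rotation vector, rad) and "tvec" (3), from world to camera coordinates, as OpenCV has them. Camera axes: x right, y down, z forward; pixel columns grow to the right and rows downward; lengths in m; the calibration is good to about 2 mm. A picture is of the moment at which its call begins. camera_info takes no time and is no camera call.
- workorder.job_done(): hands the job in, once; it reports no verdict.
The state is a dict: "clock": time; "qpos": joint angles; "qd": joint speeds; "joint_efforts": joint torques, N m; "position": TCP position; "tool_rot": TCP orientation; "force": force on the tool from outside, world axes, zero at the start; "moment": the same for the moment, N m; "grip_width": finger opening in m.
Only numpy, scipy, OpenCV 4.12 (cv2) and the standard library are available. Lean on these libraries where they do the work, as an engineer would, in place of code of your own. Each camera call takes 0.05 s, during which the arm holds its last target. There are 200 camera calls.

## Working session

There is one attempt and no reset: what is moved stays moved. The work goes in short steps, Python scripts to look and compute and a tool call to move; the robot and the scene stay as the last step left them, time stands still between calls to the robot, and variables do not carry over. Pictures are saved under pics/ and viewed, about 8 in all and at most 12, crops included, and the job is handed in when it is done.

Besides the shell and the picture viewer there is one more tool, called after "Request:" by a JSON object that holds its "fn" and its "kwargs". play_rows: Moves the arm, as the interface text tells. Its arguments: {"type":"object","properties":{"deltas":{"type":"array","items":{"type":"array","items":{"type":"number"}}},"grip_force":{"type":"number"}},"required":["deltas"]}

```bash
mkdir -p pics; cat > h.py <<'E'
import numpy as np, cv2
from workcell import telemetry, vision, workorder
def cam(n):
    c=vision.camera_info(n); R=cv2.Rodrigues(np.array(c["rvec"],float))[0]; t=np.array(c["tvec"],float).ravel()
    return np.array(c["mtx"],float),float(c["k1"]),R,t
def ray(n,uv):
    K,k1,R,t=cam(n); d=(np.linalg.inv(K)@np.array([uv[0],uv[1],1.]))[:2]
    s=d.copy()
    for _ in range(30): s=d/(1+k1*(s@s))
    return -R.T@t, R.T@np.array([s[0],s[1],1.])
def onz(n,uv,z):
    o,d=ray(n,uv); return o+d*(z-o[2])/d[2]
def proj(n,p):
    K,k1,R,t=cam(n); c=R@np.array(p,float)+t; s=c[:2]/c[2]; s=s*(1+k1*(s@s)); return (K@np.array([s[0],s[1],1]))[:2]
def save(n,f):
    im=vision.grab_frame(n); cv2.imwrite('pics/'+f,im[:,:,::-1]); return im
E
python3 - <<'E'
from h import *
a=save('top','t0.png');b=save('side','s0.png')
for n in('top','side'):print(n,cam(n)[0],cam(n)[1],ray(n,(280,210)))
print(telemetry.observe())
E
```

```text
top [[495.53629158   0.         274.30100933]
 [  0.         495.53629158 214.37877888]
 [  0.           0.           1.        ]] -0.1432625016645211 (array([0.50048398, 0.04186474, 1.30724063]), array([ 0.08694449, -0.01429586, -0.99621616]))
side [[427.4270699    0.         283.55393773]
 [  0.         427.4270699  213.30496166]
 [  0.           0.           1.        ]] -0.12964030340870575 (array([0.35354457, 0.78769332, 0.65992091]), array([ 0.26405617, -0.77900679, -0.56881604]))
{'clock': 0.1, 'qpos': array([-1.33318679,  0.52196033, -0.03633818,  1.59994315,  0.0211986 ,
        1.02105665, -0.11276688]), 'qd': array([-8.41409161e-05, -1.52376130e-03, -3.58388507e-04, -1.37656198e-04,
       -1.33587676e-03, -3.83579761e-04, -6.04619291e-04]), 'joint_efforts': array([ 2.48667013e-03, -9.28478694e+01,  1.98355839e+00, -3.70540059e+01,
        1.81476620e-02,  5.13582389e-03,  6.52915929e-06]), 'position': array([0.18929489, 0.59534369, 0.23078227]), 'tool_rot': array([-1.50949094,  1.56981369, -1.81726989]), 'force': array([ 1.22519877, -0.22215898,  0.23709329]), 'moment': array([-0.00321941, -0.00289961, -0.01953186]), 'grip_width': 0.0850229309358671}
```

View pics/t0.png

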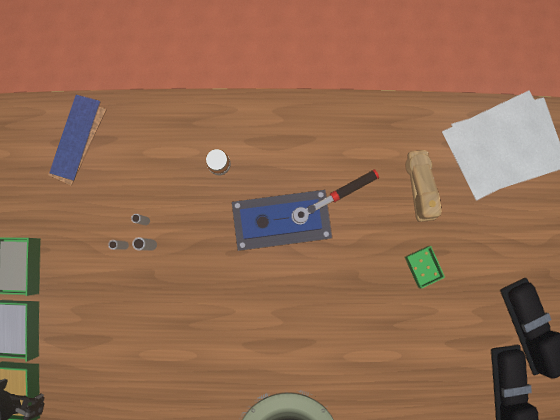

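View pics/s0.png

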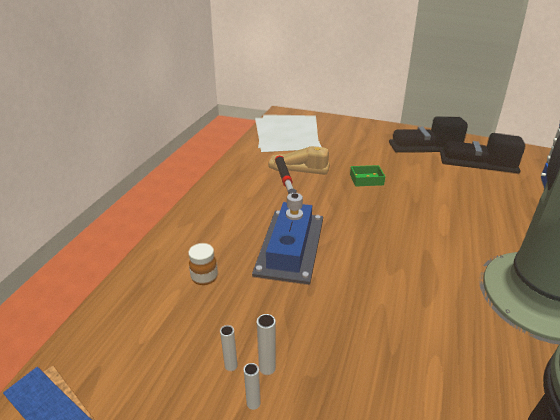

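The top view shows three tubes near (137,218), (114,245) and (139,244). The tallest and widest one is at (139,244) in top and (266,321–372) in side. The block is at (282,220), with the socket at (262,221), the screw at (300,215) and the grip at about (355,186). Next I'll zoom in and measure.

```bash
cat > m.py <<'E'
from h import *
a=cv2.imread('pics/t0.png');b=cv2.imread('pics/s0.png')
c1=cv2.resize(a[205:260,100:160],None,fx=5,fy=5,interpolation=cv2.INTER_CUBIC)
c2=cv2.resize(a[165:255,225:385],None,fx=5,fy=5,interpolation=cv2.INTER_CUBIC)[:,:800]
c3=cv2.resize(b[310:380,245:290],None,fx=4,fy=4,interpolation=cv2.INTER_CUBIC)[:150*1]
c4=cv2.resize(b[225:250,270:310],None,fx=4,fy=4,interpolation=cv2.INTER_CUBIC)
o=np.zeros((600,800,3),np.uint8);o[:450]=c2;x=0
for c in(c1[:150+0],c3,c4):
    c=c[:150];o[450:450+c.shape[0],x:x+c.shape[1]]=c;x+=c.shape[1]+5
cv2.imwrite('pics/z0.png',o)
hsv=cv2.cvtColor(a,cv2.COLOR_BGR2HSV)
# red rings
m=((hsv[...,0]<6)|(hsv[...,0]>174))&(hsv[...,1]>170)&(hsv[...,2]>100);m[:150]=0
n,l,s,ct=cv2.connectedComponentsWithStats(m.astype(np.uint8))
for i in range(1,n):
    if s[i,4]>4: print('red',ct[i],s[i,4],onz('top',ct[i],.1))
# black grip
m=(a.max(2)<60);m[:160]=0;m[260:]=0;m[:,:90]=0;m[:,400:]=0
n,l,s,ct=cv2.connectedComponentsWithStats(m.astype(np.uint8))
for i in range(1,n):
    if s[i,4]>8: print('dark',ct[i],s[i],onz('top',ct[i],.1),onz('top',ct[i],.06),onz('top',ct[i],.13))
# blue
m=((hsv[...,0]>105)&(hsv[...,0]<130)&(hsv[...,1]>110));m[:160]=0;m[260:]=0
cs,_=cv2.findContours(m.astype(np.uint8),cv2.RETR_EXTERNAL,cv2.CHAIN_APPROX_NONE)
c=max(cs,key=cv2.contourArea);r=cv2.minAreaRect(c);print(r)
for p in cv2.boxPoints(r):print(p,onz('top',p,.06))
E
python3 m.py
```

```text
red [375.88888889 173.27777778] 18 [ 0.69858866 -0.21289494  0.1       ]
red [334.77777778 195.64814815] 54 [ 0.64200484 -0.10997451  0.1       ]
((280.5027770996094, 218.52137756347656), (29.273767471313477, 78.552001953125), 82.56858825683594)
[239.66354 209.08736] [0.61110796 0.12594076 0.06      ]
[317.55576 198.9275 ] [ 0.63803616 -0.07112694  0.06      ]
[321.342  227.9554] [ 0.5644352  -0.08057818  0.06      ]
[243.4498  238.11525] [0.53781829 0.11565123 0.06      ]
```

View pics/z0.png

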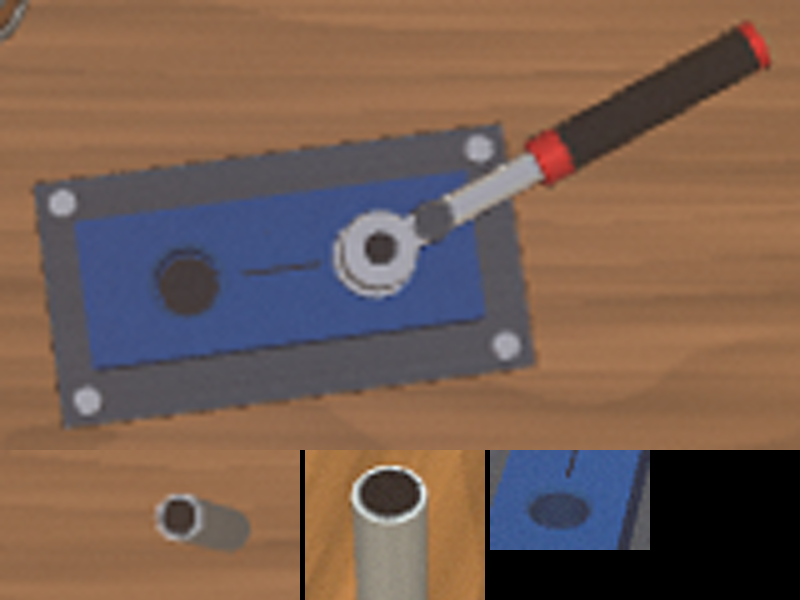

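```bash
cat > m2.py <<'E'
from h import *
from scipy.spatial.transform import Rotation as Ro
a=cv2.imread('pics/t0.png');b=cv2.imread('pics/s0.png')
def dark(im,box,th):
    x0,y0,x1,y1=box; c=cv2.resize(im[y0:y1,x0:x1],None,fx=8,fy=8,interpolation=cv2.INTER_CUBIC).max(2)
    cs,_=cv2.findContours((c<th).astype(np.uint8),cv2.RETR_EXTERNAL,cv2.CHAIN_APPROX_NONE)
    out=[]
    for k in cs:
        if cv2.contourArea(k)>600:
            e=cv2.fitEllipse(k); out.append((np.array(e[0])/8-.4375+[x0,y0],np.array(e[1])/8))
    return out
for nm,im,bx,th in(('top',a,(100,205,165,260),85),('side',b,(215,310,285,385),85),('top',a,(250,205,275,235),80),('top',a,(290,205,310,225),80)):
    for c,s in dark(im,bx,th): print(nm,c.round(2),s.round(1),*[onz(nm,c,z)[:2].round(4) for z in(.06,.09,.1,.114,.13)])
def tri(p,q):
    o1,d1=ray('top',p);o2,d2=ray('side',q)
    s=np.linalg.lstsq(np.c_[d1,-d2],o2-o1,rcond=None)[0]; A=o1+s[0]*d1;B=o2+s[1]*d2; return (A+B)/2,np.linalg.norm(A-B)
print('tri screw hub', onz('side',(295,199),.114))
R=Ro.from_euler('xyz',telemetry.observe()['tool_rot']).as_matrix();print(R.round(3))
hsv=cv2.cvtColor(a,cv2.COLOR_BGR2HSV)
x0=205;m=(hsv[...,1]<60)&(a.max(2)>180);m=m.astype(np.uint8)
for (X,Y,W,H) in((125,232,35,25),):
    pass
for z,r in((.13,.015),(.1,.012)): print('expected rim px',z,np.linalg.norm(proj('top',(.5,.3,z))-proj('top',(.5,.3+2*r,z))))
o=cv2.resize(a[205:260,100:165],None,fx=8,fy=8,interpolation=cv2.INTER_CUBIC);cv2.imwrite('pics/z1.png',o)
E
python3 m2.py
```

```text
top [112.36 244.3 ] [6.  6.1] [0.5194 0.4511] [0.5189 0.4413] [0.5187 0.438 ] [0.5185 0.4334] [0.5183 0.4281]
top [138.15 243.27] [8.7 8.8] [0.5227 0.3838] [0.5221 0.3755] [0.522  0.3728] [0.5217 0.369 ] [0.5214 0.3646]
top [135.38 217.82] [5.9 6.5] [0.5874 0.3926] [0.5854 0.3841] [0.5847 0.3813] [0.5837 0.3774] [0.5826 0.3729]
side [250.53 368.71] [ 9.6 11.5] [0.5306 0.4114] [0.5217 0.4302] [0.5188 0.4365] [0.5146 0.4453] [0.5099 0.4553]
side [226.44 330.22] [ 7.9 10.5] [0.6006 0.3512] [0.5883 0.373 ] [0.5842 0.3803] [0.5784 0.3905] [0.5718 0.4021]
side [265.74 320.32] [11.1 14.5] [0.5429 0.3067] [0.5334 0.3308] [0.5303 0.3388] [0.5259 0.35  ] [0.5208 0.3628]
top [262.11 221.75] [11.1 11.8] [0.5794 0.069 ] [0.5775 0.0683] [0.5768 0.0681] [0.5759 0.0678] [0.5749 0.0674]
top [300.5  214.22] [5.4 5.7] [ 0.5989 -0.0279] [ 0.5966 -0.0262] [ 0.5958 -0.0256] [ 0.5947 -0.0249] [ 0.5934 -0.024 ]
tri screw hub [ 0.58852152 -0.01417637  0.114     ]
[[-0.     0.303  0.953]
 [-0.001  0.953 -0.303]
 [-1.    -0.001  0.   ]]
expected rim px 0.13 12.369516171841026
expected rim px 0.1 9.665651617113442
```

```bash
sleep 0
```

```text
(no output)
```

View pics/z1.png

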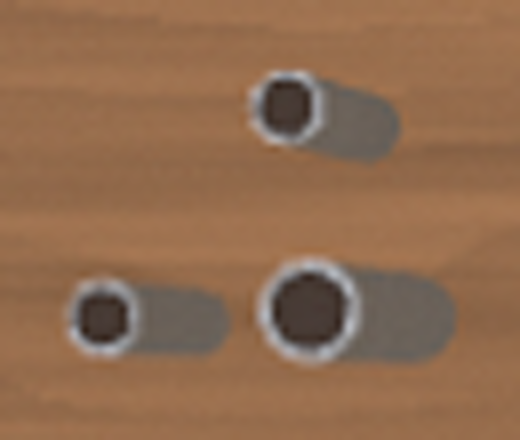

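Both views put the tall tube at (0.521, 0.364). The socket is at (0.5816, 0.0692) and the screw at (0.5945, -0.025), and both agree between the block corners and the hub. I'll move above the tube, with the jaws at 135° to clear the neighbouring tubes.

Request:
{"fn": "play_rows", "kwargs": {"deltas": [[41, -29, 0, 0, 0, 8, 70], [42, -29, 0, 0, 0, 8, 70], [42, -29, 0, 0, 0, 8, 70], [42, -29, 0, 0, 0, 8, 70], [42, -29, 0, 0, 0, 8, 70], [42, -29, 0, 0, 0, 8, 70], [41, -29, 0, 0, 0, 8, 70], [40, -28, 0, 0, 0, 7, 70]], "grip_force": 40}}

```text
clock: 1.1
position: [0.5226, 0.3633, 0.231]
tool_rot: [2.976, 1.57, -2.511]
force: [0.5, 0.7, -0.7]
grip_width: 0.0698
```

Request:
{"fn": "play_rows", "kwargs": {"deltas": [[0, 0, 0, 0, 0, 0, 65], [0, 0, 0, 0, 0, 0, 65]]}}

```text
clock: 1.35
position: [0.5208, 0.3649, 0.2309]
tool_rot: [2.305, 1.57, 3.096]
force: [0.0, -0.1, -0.2]
grip_width: 0.065
```

Request:
{"fn": "play_rows", "kwargs": {"deltas": [[0, -1, -25, 0, 0, 0, 65], [0, 0, -25, 0, 0, 0, 65], [0, 0, -25, 0, 0, 0, 65], [0, 0, -25, 0, 0, 0, 65], [0, 0, -22, 0, 0, 0, 65], [0, 0, -16, 0, 0, 0, 65], [0, 0, -8, 0, 0, 0, 65], [0, 0, 0, 0, 0, 0, 65]]}}

```text
clock: 2.35
position: [0.5211, 0.3638, 0.0852]
tool_rot: [2.944, 1.57, -2.547]
force: [1.0, -0.6, 0.3]
grip_width: 0.0649
```

Request:
{"fn": "play_rows", "kwargs": {"deltas": [[0, 0, 0, 0, 0, 0, 40], [0, 0, 0, 0, 0, 0, 34], [0, 0, 0, 0, 0, 0, 28], [0, 0, 0, 0, 0, 0, 24], [0, 0, 0, 0, 0, 0, 20], [0, 0, 0, 0, 0, 0, 20], [0, 0, 0, 0, 0, 0, 20], [0, 0, 0, 0, 0, 0, 20]]}}

```text
clock: 3.35
position: [0.5217, 0.3638, 0.086]
tool_rot: [-0.216, 1.57, 0.576]
force: [-0.1, -1.1, 5.4]
grip_width: 0.0291
```

Request:
{"fn": "play_rows", "kwargs": {"deltas": [[0, 0, 5, 0, 0, 0, 20], [0, 0, 15, 0, 0, 0, 20], [0, 0, 20, 0, 0, 0, 20], [0, 0, 20, 0, 0, 0, 20], [0, 0, 20, 0, 0, 0, 20], [0, 0, 20, 0, 0, 0, 20], [0, 0, 15, 0, 0, 0, 20], [0, 0, 5, 0, 0, 0, 20]]}}

```text
clock: 4.35
position: [0.5216, 0.3638, 0.2066]
tool_rot: [-0.158, 1.569, 0.634]
force: [-0.8, -0.5, -1.7]
grip_width: 0.0293
```

Request:
{"fn": "play_rows", "kwargs": {"deltas": [[5, -25, 0, 0, 0, -3, 20], [8, -40, 0, 0, 0, -4, 20], [9, -45, 0, 0, 0, -4, 20], [9, -45, 0, 0, 0, -4, 20], [9, -45, 0, 0, 0, -4, 20], [9, -45, 0, 0, 0, -4, 20], [7, -33, 0, 0, 0, -4, 20], [4, -16, 0, 0, 0, -3, 20]]}}

```text
clock: 5.35
position: [0.5813, 0.0669, 0.205]
tool_rot: [-2.54, 1.57, -2.278]
force: [-0.9, 0.3, -1.9]
grip_width: 0.0289
```

Request:
{"fn": "play_rows", "kwargs": {"deltas": [[0, 0, 0, 0, 0, 0, 20], [0, 0, 0, 0, 0, 0, 20]]}}

```text
clock: 5.6
position: [0.5811, 0.0711, 0.2051]
tool_rot: [1.876, 1.57, 2.146]
force: [0.2, 0.5, -2.2]
grip_width: 0.0287
```

```bash
cat > look.py <<'E'
from h import *
import sys
from scipy.spatial.transform import Rotation as Ro
t=sys.argv[1]
a=save('top','a.png');b=save('side','b.png');a=a[:,:,::-1];b=b[:,:,::-1]
x,y,X,Y=map(int,sys.argv[2:6]);p,q,P,Q=map(int,sys.argv[6:10])
c=cv2.resize(a[y:Y,x:X],(400,int(400*(Y-y)/(X-x))),interpolation=cv2.INTER_CUBIC);d=cv2.resize(b[q:Q,p:P],(400,int(400*(Q-q)/(P-p))),interpolation=cv2.INTER_CUBIC)
o=np.zeros((min(600,max(c.shape[0],d.shape[0])),800,3),np.uint8);o[:c.shape[0],:400]=c[:600];o[:d.shape[0],400:]=d[:600]
cv2.imwrite('pics/'+t,o)
s=telemetry.observe();print(s['position'],s['force'],s['grip_width'],Ro.from_euler('xyz',s['tool_rot']).as_matrix().round(3).tolist())
E
python3 look.py v1.png 210 150 390 290 230 130 350 310
```

```text
[0.58108941 0.0710174  0.2051903 ] [-0.37147049 -0.82184386 -2.27808114] 0.02894870318465458 [[-0.0, -0.267, 0.964], [0.0, 0.964, 0.267], [-1.0, 0.0, -0.0]]
```

View pics/v1.png

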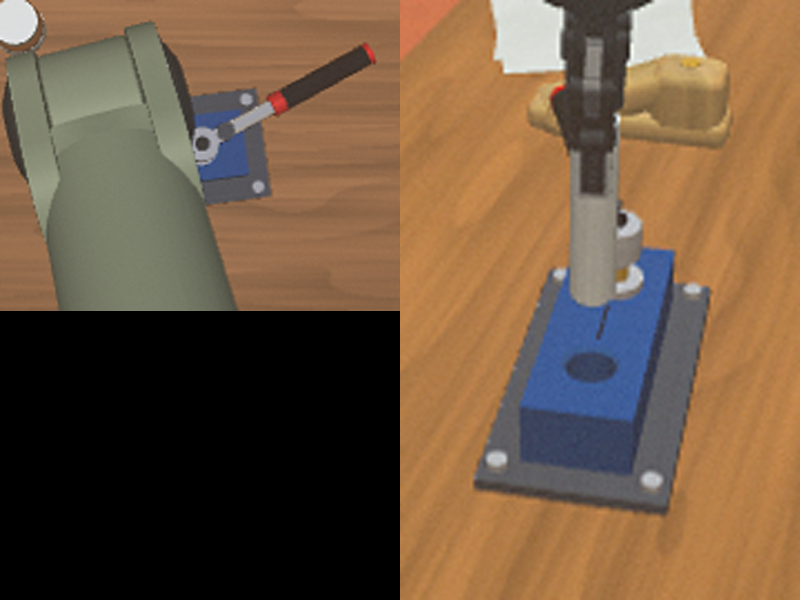

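Side view: the tube hangs upright between the fingers, with its foot at about (288,219) px. The socket mouth is at about (288,240). The handle hasn't moved.

```bash
python3 - <<'E'
from h import *
print(onz('side',(287.6,240.1),.06),proj('side',(.5816,.0692,.06)),proj('side',(.5811,.071,.119)),proj('side',(.5811,.071,.19)))
b=cv2.imread('pics/b.png')
for v in(190,200,208): print(v,b[v,275:302].astype(int).mean(1).round().tolist(),proj('side',(.5811,.071,.15)))
E
```

```text
[0.57756239 0.07274908 0.06      ] [286.38316965 238.80034685] [286.6837445  218.01001899] [287.12329503 190.1964618 ]
190 [128.0, 129.0, 127.0, 126.0, 121.0, 125.0, 119.0, 131.0, 142.0, 144.0, 143.0, 144.0, 149.0, 150.0, 149.0, 146.0, 142.0, 139.0, 138.0, 128.0, 100.0, 92.0, 115.0, 115.0, 120.0, 123.0, 126.0] [286.8712861  206.17014295]
200 [131.0, 134.0, 135.0, 126.0, 127.0, 125.0, 122.0, 132.0, 139.0, 137.0, 139.0, 146.0, 145.0, 144.0, 145.0, 140.0, 139.0, 136.0, 133.0, 117.0, 170.0, 193.0, 193.0, 182.0, 170.0, 134.0, 112.0] [286.8712861  206.17014295]
208 [121.0, 126.0, 126.0, 124.0, 126.0, 117.0, 122.0, 133.0, 140.0, 139.0, 142.0, 148.0, 146.0, 143.0, 146.0, 146.0, 137.0, 134.0, 132.0, 118.0, 124.0, 126.0, 125.0, 119.0, 121.0, 116.0, 95.0] [286.8712861  206.17014295]
```

The relative offsets agree with the model. I'll correct by (+0.5, -2) mm and go down, slowing at the mouth.

Request:
{"fn": "play_rows", "kwargs": {"deltas": [[0.5, -2, -10, 0, 0, 0, 20], [0, 0, -15, 0, 0, 0, 20], [0, 0, -12, 0, 0, 0, 20], [0, 0, -6, 0, 0, 0, 20], [0, 0, -4, 0, 0, 0, 20], [0, 0, -3, 0, 0, 0, 20], [0, 0, -3, 0, 0, 0, 20], [0, 0, -3, 0, 0, 0, 20]]}}

```text
clock: 6.7
position: [0.582, 0.0676, 0.1493]
tool_rot: [-0.136, 1.57, 0.133]
force: [0.6, 0.6, -1.4]
grip_width: 0.029
```

Request:
{"fn": "play_rows", "kwargs": {"deltas": [[0, 0, -2, 0, 0, 0, 20], [0, 0, -2, 0, 0, 0, 20], [0, 0, -2, 0, 0, 0, 20], [0, 0, -2, 0, 0, 0, 20], [0, 0, -1, 0, 0, 0, 20]]}}

```text
clock: 7.32
position: [0.5818, 0.0676, 0.1402]
tool_rot: [-3.022, 1.571, -2.754]
force: [-0.2, -0.0, -1.3]
grip_width: 0.0289
```

Request:
{"fn": "play_rows", "kwargs": {"deltas": [[0, 0.7, -2, 0, 0, 0, 20], [0, 0.7, -3, 0, 0, 0, 20], [0, 0, -3, 0, 0, 0, 20], [0, 0, -3, 0, 0, 0, 20], [0, 0, -3, 0, 0, 0, 20], [0, 0, -3, 0, 0, 0, 20], [0, 0, 0, 0, 0, 0, 20]]}}

```text
clock: 8.2
position: [0.5818, 0.069, 0.1231]
tool_rot: [-3.125, 1.57, -2.857]
force: [1.2, -0.5, -1.4]
grip_width: 0.0291
```

Foot is at about 0.037 with no contact force, so 13 mm remain.

Request:
{"fn": "play_rows", "kwargs": {"deltas": [[0, 0, -3, 0, 0, 0, 20], [0, 0, -3, 0, 0, 0, 20], [0, 0, -2, 0, 0, 0, 20], [0, 0, -1, 0, 0, 0, 20], [0, 0, -1, 0, 0, 0, 20], [0, 0, 0, 0, 0, 0, 20]]}}

```text
clock: 8.95
position: [0.5819, 0.069, 0.1133]
tool_rot: [-0.415, 1.571, -0.147]
force: [-0.6, -0.0, -1.8]
grip_width: 0.0286
```

Request:
{"fn": "play_rows", "kwargs": {"deltas": [[0, 0, -1, 0, 0, 0, 20], [0, 0, -1, 0, 0, 0, 20], [0, 0, 0, 0, 0, 0, 20]]}}

```text
clock: 9.32
position: [0.5818, 0.069, 0.1112]
tool_rot: [-3.122, 1.571, -2.854]
force: [0.5, -0.1, -2.0]
grip_width: 0.0287
```

Request:
{"fn": "play_rows", "kwargs": {"deltas": [[0, 0, -0.7, 0, 0, 0, 20], [0, 0, -0.7, 0, 0, 0, 20], [0, 0, 0, 0, 0, 0, 20]]}}

```text
clock: 9.7
position: [0.5819, 0.069, 0.11]
tool_rot: [-0.215, 1.571, 0.053]
force: [-0.3, 0.6, 2.1]
grip_width: 0.0293
```

Request:
{"fn": "play_rows", "kwargs": {"deltas": [[0, 0, -0.7, 0, 0, 0, 20], [0, 0, 0, 0, 0, 0, 20]]}}

```text
clock: 9.95
position: [0.5823, 0.0691, 0.1099]
tool_rot: [-0.103, 1.57, 0.165]
force: [-1.4, -1.6, 12.2]
grip_width: 0.0288
```

It's bottomed at the expected height with 12 N, so I'll release and rise.

Request:
{"fn": "play_rows", "kwargs": {"deltas": [[0, 0, 0, 0, 0, 0, 34], [0, 0, 0, 0, 0, 0, 40], [0, 0, 0, 0, 0, 0, 50], [0, 0, 0, 0, 0, 0, 60], [0, 0, 0, 0, 0, 0, 65], [0, 0, 5, 0, 0, 0, 65], [0, 0, 15, 0, 0, 0, 65], [0, 0, 20, 0, 0, 0, 65]]}}

```text
clock: 10.95
position: [0.5818, 0.069, 0.1503]
tool_rot: [-2.932, 1.571, -2.664]
force: [0.4, 0.0, 0.1]
grip_width: 0.0651
```

Request:
{"fn": "play_rows", "kwargs": {"deltas": [[0, 0, 30, 0, 0, 0, 65], [0, 0, 30, 0, 0, 0, 65], [0, -10, 25, 0, 0, 0, 40], [10, -40, 0, 0, 0, 0, 10], [25, -50, 0, 0, 0, 0, 0], [25, -50, 0, 0, 0, 0, 0], [25, -40, 0, 0, 0, 0, 0], [10, -10, 0, 0, 0, 0, 0]]}}

```text
clock: 11.95
position: [0.6773, -0.1344, 0.235]
tool_rot: [-1.374, 1.57, -1.109]
force: [-0.8, 0.3, 0.4]
grip_width: -0.0003
```

```bash
python3 look.py v2.png 210 150 390 290 230 130 350 310
```

```text
[ 0.67721184 -0.13180392  0.23455214] [-0.58992562  0.86044081 -0.96984172] -0.00013298822816456098 [[0.0, -0.264, 0.965], [-0.0, 0.965, 0.264], [-1.0, -0.0, 0.0]]
```

View pics/v2.png

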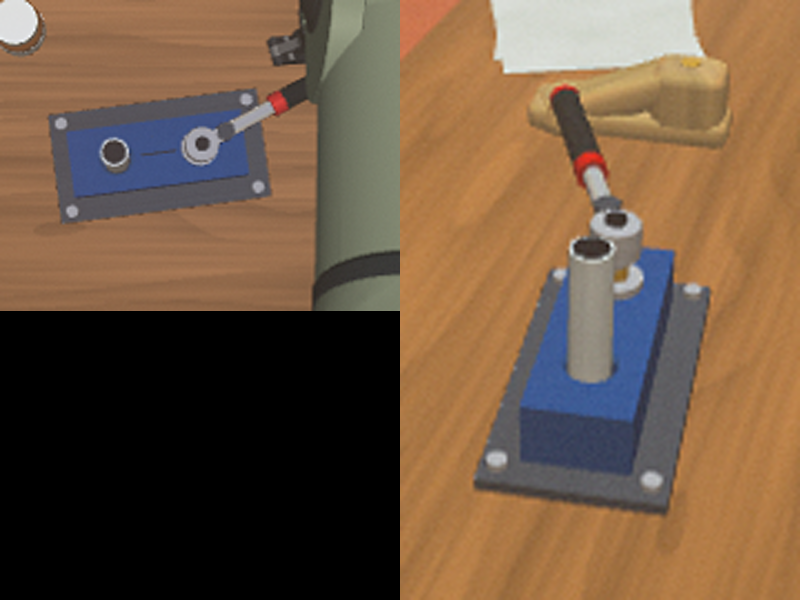

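The tube is home and upright, with its rim at about (592,248) in the crop, and the handle hasn't moved. Next I'll bring the shut fingers down on the far (+x) side of the grip.

Request:
{"fn": "play_rows", "kwargs": {"deltas": [[18, 0, 0, 0, 0, 0, 0], [17, 0, -10, 0, 0, 0, 0], [0, 0, -30, 0, 0, 0, 0], [0, 0, -35, 0, 0, 0, 0], [0, 0, -35, 0, 0, 0, 0], [0, 0, -30, 0, 0, 0, 0], [0, 0, -15, 0, 0, 0, 0], [0, 0, -4, 0, 0, 0, 0]]}}

```text
clock: 13.05
position: [0.7117, -0.13, 0.0753]
tool_rot: [2.027, 1.57, 2.296]
force: [1.4, 0.5, 0.6]
grip_width: 0.0003
```

Request:
{"fn": "play_rows", "kwargs": {"deltas": [[0, 0, 0, 0, 0, 0, 0], [-4.4, -2.4, 0, 0, 0, 0, 0], [-4.4, -2.4, 0, 0, 0, 0, 0], [-3.5, -2, 0, 0, 0, 0, 0], [0, 0, 0, 0, 0, 0, 0], [0, 0, 0, 0, 0, 0, 0]]}}

```text
clock: 13.8
position: [0.6997, -0.1377, 0.0753]
tool_rot: [0.279, 1.571, 0.547]
force: [0.3, 0.9, 0.1]
grip_width: 0.0001
```

```bash
python3 - <<'E'
import numpy as np
S=np.array([.5945,-.025]);p=None
for k in range(0,15):
    f=np.radians(-61)-k*.01/.15
    q=S+.15*np.array([np.cos(f),np.sin(f)])+.026*np.array([-np.sin(f),np.cos(f)])
    print(k*10,q.round(4),((q-p)*1000).round(1) if p is not None else '');p=q
E
```

```text
0 [ 0.69   -0.1436] 
10 [ 0.6818 -0.1497] [-8.1 -6.1]
20 [ 0.6733 -0.1552] [-8.5 -5.5]
30 [ 0.6645 -0.1602] [-8.9 -5. ]
40 [ 0.6553 -0.1646] [-9.2 -4.4]
50 [ 0.6459 -0.1683] [-9.4 -3.7]
60 [ 0.6362 -0.1714] [-9.7 -3.1]
70 [ 0.6264 -0.1739] [-9.8 -2.5]
80 [ 0.6164 -0.1757] [-10.   -1.8]
90 [ 0.6063 -0.1768] [-10.1  -1.1]
100 [ 0.5962 -0.1772] [-10.1  -0.5]
110 [ 0.586 -0.177] [-10.1   0.2]
120 [ 0.5759 -0.1761] [-10.1   0.9]
130 [ 0.5659 -0.1745] [-10.    1.6]
140 [ 0.556  -0.1723] [-9.9  2.2]
```

Request:
{"fn": "play_rows", "kwargs": {"deltas": [[-5, -3, 0, 0, 0, 0, 0], [-5, -3, 0, 0, 0, 0, 0], [-4, -3, 0, 0, 0, 0, 0], [-4, -3, 0, 0, 0, 0, 0], [-4.2, -2.8, 0, 0, 0, 0, 0], [-4.3, -2.7, 0, 0, 0, 0, 0], [0, 0, 0, 0, 0, 0, 0]]}}

```text
clock: 14.68
position: [0.6727, -0.1558, 0.0752]
tool_rot: [-2.451, 1.57, -2.184]
force: [-0.3, -0.1, -0.2]
grip_width: 0.0002
```

Request:
{"fn": "play_rows", "kwargs": {"deltas": [[-4.4, -2.5, 0, 0, 0, 0, 0], [-4.5, -2.5, 0, 0, 0, 0, 0], [-3, -1.5, 0, 0, 0, 0, 0], [-3, -1.5, 0, 0, 0, 0, 0], [0, 0, 0, 0, 0, 0, 0]]}}

```text
clock: 15.3
position: [0.6579, -0.1637, 0.0752]
tool_rot: [-2.644, 1.57, -2.376]
force: [0.2, 0.6, -0.3]
grip_width: -0.0003
```

```bash
python3 look.py v3.png 230 150 400 280 250 130 340 220
```

```text
[ 0.65800921 -0.16361684  0.07517485] [0.78290747 0.83761618 0.56780046] 0.00018489720512454826 [[-0.0, -0.265, 0.964], [-0.0, 0.964, 0.265], [-1.0, -0.0, -0.0]]
```

View pics/v3.png

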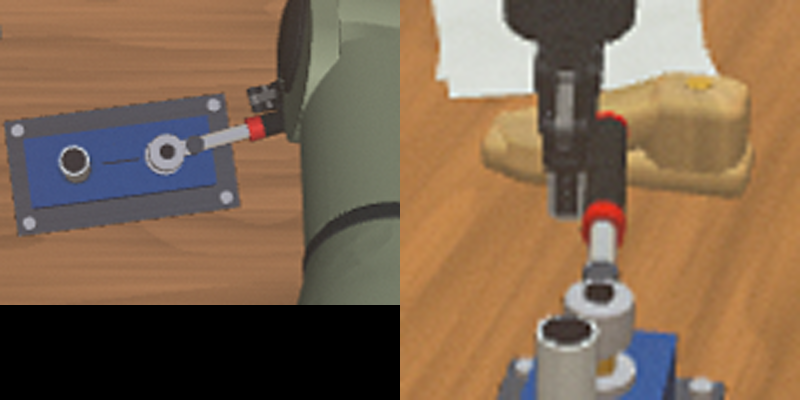

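The handle follows the fingers: the near ring has gone from (335,196) to about (339,204) in top. I'll continue in roughly 8–10 mm arc steps and check the force after each.

Request:
{"fn": "play_rows", "kwargs": {"deltas": [[-3.1, -1.4, 0, 0, 0, 0, 0], [-3.1, -1.3, 0, 0, 0, 0, 0], [-3.2, -1.2, 0, 0, 0, 0, 0], [0, 0, 0, 0, 0, 0, 0]]}}

```text
clock: 15.9
position: [0.6485, -0.1674, 0.0752]
tool_rot: [-2.789, 1.57, -2.521]
force: [-0.1, 0.8, -0.4]
grip_width: -0.0002
```

Request:
{"fn": "play_rows", "kwargs": {"deltas": [[-3.2, -1.2, 0, 0, 0, 0, 0], [-3.2, -1.1, 0, 0, 0, 0, 0], [-3.2, -1, 0, 0, 0, 0, 0], [0, 0, 0, 0, 0, 0, 0]]}}

```text
clock: 16.4
position: [0.6388, -0.1708, 0.0752]
tool_rot: [-2.825, 1.57, -2.557]
force: [1.2, 0.6, 0.5]
grip_width: -0.0003
```

Request:
{"fn": "play_rows", "kwargs": {"deltas": [[-3.2, -1, 0, 0, 0, 0, 0], [-3.2, -0.9, 0, 0, 0, 0, 0], [-3.2, -0.9, 0, 0, 0, 0, 0], [0, 0, 0, 0, 0, 0, 0]]}}

```text
clock: 16.9
position: [0.6292, -0.1735, 0.0752]
tool_rot: [-2.843, 1.57, -2.575]
force: [-0.4, 1.1, -0.1]
grip_width: 0.0006
```

Request:
{"fn": "play_rows", "kwargs": {"deltas": [[-3.3, -0.8, 0, 0, 0, 0, 0], [-3.3, -0.7, 0, 0, 0, 0, 0], [-3.3, -0.6, 0, 0, 0, 0, 0], [0, 0, 0, 0, 0, 0, 0]]}}

```text
clock: 17.4
position: [0.6193, -0.1756, 0.0752]
tool_rot: [-2.93, 1.57, -2.662]
force: [1.1, 1.2, -0.0]
grip_width: 0.0001
```

Request:
{"fn": "play_rows", "kwargs": {"deltas": [[-3.3, -0.5, 0, 0, 0, 0, 0], [-3.3, -0.5, 0, 0, 0, 0, 0], [-3.3, -0.4, 0, 0, 0, 0, 0], [0, 0, 0, 0, 0, 0, 0]]}}

```text
clock: 17.9
position: [0.6095, -0.177, 0.0752]
tool_rot: [-2.799, 1.571, -2.531]
force: [0.1, -0.3, 0.5]
grip_width: 0.0002
```

Request:
{"fn": "play_rows", "kwargs": {"deltas": [[-3.3, -0.3, 0, 0, 0, 0, 0], [-3.3, -0.2, 0, 0, 0, 0, 0], [-3.3, -0.1, 0, 0, 0, 0, 0], [0, 0, 0, 0, 0, 0, 0]]}}

```text
clock: 18.4
position: [0.5999, -0.1773, 0.0753]
tool_rot: [-0.109, 1.57, 0.159]
force: [4.2, 2.6, 0.1]
grip_width: -0.0003
```

Force is rising, so smaller steps now.

Request:
{"fn": "play_rows", "kwargs": {"deltas": [[-1.5, 0, 0, 0, 0, 0, 0], [-1.5, 0, 0, 0, 0, 0, 0], [0, 0, 0, 0, 0, 0, 0]]}}

```text
clock: 18.77
position: [0.5979, -0.1771, 0.0755]
tool_rot: [-0.26, 1.569, 0.009]
force: [7.2, 3.2, -0.6]
grip_width: -0.0003
```

Request:
{"fn": "play_rows", "kwargs": {"deltas": [[-1.5, 0, 0, 0, 0, 0, 0], [-1.5, 0, 0, 0, 0, 0, 0], [0, 0, 0, 0, 0, 0, 0]]}}

```text
clock: 19.15
position: [0.5957, -0.177, 0.0758]
tool_rot: [-0.269, 1.567, -0.0]
force: [11.7, 3.5, -0.3]
grip_width: -0.0
```

Request:
{"fn": "play_rows", "kwargs": {"deltas": [[-1.5, 0, 0, 0, 0, 0, 0], [-1.5, 0.2, 0, 0, 0, 0, 0], [0, 0, 0, 0, 0, 0, 0]]}}

```text
clock: 19.52
position: [0.5926, -0.1768, 0.0758]
tool_rot: [-0.26, 1.567, 0.009]
force: [11.6, 3.3, -0.2]
grip_width: 0.0001
```

It has given at x of about 0.595: the tool now follows fully and the force has stopped rising. 8 mm more gives a bend of about 0.09–0.11.

Request:
{"fn": "play_rows", "kwargs": {"deltas": [[-2, 0.2, 0, 0, 0, 0, 0], [-2, 0.2, 0, 0, 0, 0, 0], [-2, 0.2, 0, 0, 0, 0, 0], [-2, 0.2, 0, 0, 0, 0, 0], [0, 0, 0, 0, 0, 0, 0], [0, 0, 0, 0, 0, 0, 0]]}}

```text
clock: 20.27
position: [0.5843, -0.176, 0.0756]
tool_rot: [-0.26, 1.568, 0.008]
force: [10.2, 2.6, 0.0]
grip_width: 0.0
```

```bash
python3 look.py v4.png 280 185 380 265 250 130 340 220
```

```text
[ 0.58438189 -0.17606935  0.07567361] [ 9.75218301  3.03949155 -0.9416964 ] 0.00019548322119385627 [[0.003, -0.265, 0.964], [-0.0, 0.964, 0.265], [-1.0, -0.001, 0.003]]
```

View pics/v4.png

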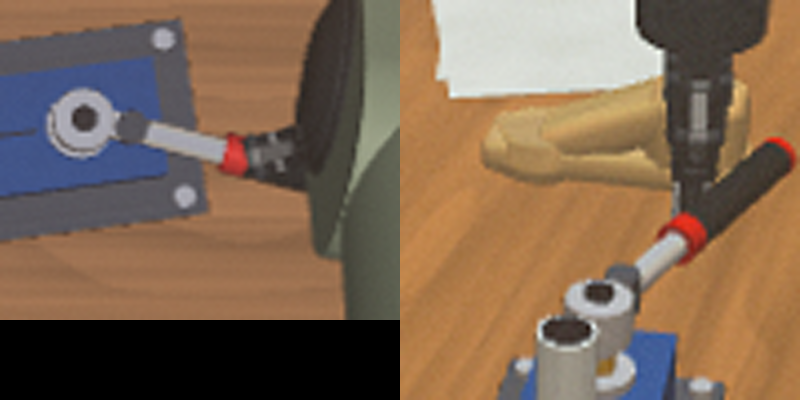

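Top crop: head (84,117), pivot (131,126), ring (235,154), so a bend of about 0.08 rad is visible. The force drop and travel suggest 0.09–0.11. I'll add 2 mm for margin, hold, then ease back.

Request:
{"fn": "play_rows", "kwargs": {"deltas": [[-1, 0.2, 0, 0, 0, 0, 0], [-1, 0.2, 0, 0, 0, 0, 0], [0, 0, 0, 0, 0, 0, 0], [0, 0, 0, 0, 0, 0, 0]]}}

```text
clock: 20.88
position: [0.5823, -0.1758, 0.0756]
tool_rot: [-0.298, 1.568, -0.03]
force: [9.2, 3.3, -0.4]
grip_width: 0.0002
```

Request:
{"fn": "play_rows", "kwargs": {"deltas": [[2, 0, 0, 0, 0, 0, 0], [2, 0, 0, 0, 0, 0, 0], [2, 0, 0, 0, 0, 0, 0], [2, 0, 0, 0, 0, 0, 0], [2, 0, 0, 0, 0, 0, 0], [2, 0, 0, 0, 0, 0, 0], [2, 0, 0, 0, 0, 0, 0], [2, 0, 0, 0, 0, 0, 0]]}}

```text
clock: 21.88
position: [0.5976, -0.1769, 0.0756]
tool_rot: [-0.879, 1.569, -0.611]
force: [5.2, -2.1, 0.7]
grip_width: -0.0
```

Request:
{"fn": "play_rows", "kwargs": {"deltas": [[3, 0, 0, 0, 0, 0, 0], [3, 0, 0, 0, 0, 0, 0], [4, 0, 0, 0, 0, 0, 0], [5, 0, 0, 0, 0, 0, 0], [5, 0, 0, 0, 0, 0, 0], [5, 0, 0, 0, 0, 0, 0], [0, 0, 0, 0, 0, 0, 0]]}}

```text
clock: 22.75
position: [0.6222, -0.1759, 0.0751]
tool_rot: [0.009, 1.571, 0.277]
force: [-0.4, 0.5, -0.1]
grip_width: 0.0001
```

Request:
{"fn": "play_rows", "kwargs": {"deltas": [[4, 0, 10, 0, 0, 0, 0], [0, 0, 30, 0, 0, 0, 0], [0, 0, 40, 0, 0, 0, 0], [0, 0, 40, 0, 0, 0, 0], [0, -10, 30, 0, 0, 0, 0], [-20, -45, 10, 0, 0, 0, 0], [-30, -50, 0, 0, 0, 0, 0], [-30, -45, 0, 0, 0, 0, 0]]}}

```text
clock: 23.75
position: [0.5449, -0.3277, 0.2362]
tool_rot: [-0.946, 1.57, -0.678]
force: [0.9, -0.0, -0.1]
grip_width: 0.0004
```

Request:
{"fn": "play_rows", "kwargs": {"deltas": [[-10, -20, 0, 0, 0, 0, 0], [0, 0, 0, 0, 0, 0, 0], [0, 0, 0, 0, 0, 0, 0]]}}

```text
clock: 24.12
position: [0.5369, -0.3446, 0.2354]
tool_rot: [0.548, 1.57, 0.818]
force: [0.1, 0.8, -1.1]
grip_width: 0.0001
```

```bash
python3 look.py v5.png 210 140 450 290 230 130 390 300; python3 - <<'E'
from h import *
a=cv2.imread('pics/a.png');hsv=cv2.cvtColor(a,cv2.COLOR_BGR2HSV)
m=((hsv[...,0]<6)|(hsv[...,0]>174))&(hsv[...,1]>170)&(hsv[...,2]>100);m[:150]=0
n,l,s,ct=cv2.connectedComponentsWithStats(m.astype(np.uint8))
for i in range(1,n):
    if s[i,4]>4:
        p=onz('top',ct[i],.1);v=p[:2]-[.5945,-.025];print('red',ct[i],p,np.degrees(np.arctan2(v[1],v[0])))
c=cv2.resize(a[200:245,245:275],None,fx=8,fy=8,interpolation=cv2.INTER_CUBIC).max(2)
cs,_=cv2.findContours((c<80).astype(np.uint8),cv2.RETR_EXTERNAL,cv2.CHAIN_APPROX_NONE)
for k in cs:
    if cv2.contourArea(k)>600:
        e=cv2.fitEllipse(k);u=np.array(e[0])/8-.44+[245,200];print('rim',u,onz('top',u,.154))
E
```

```text
[ 0.53684653 -0.34454603  0.23525575] [ 0.36543329 -0.1681328  -0.03229053] -4.880362193299174e-05 [[0.0, -0.267, 0.964], [0.001, 0.964, 0.267], [-1.0, 0.0, 0.0]]
red [339.42307692 219.57692308] [ 0.58311979 -0.12111671  0.1       ] -96.75238014281757
red [386.33333333 225.66666667] [ 0.56866499 -0.23727215  0.1       ] -96.93916954288771
rim [260.92755943 217.94007355] [0.58229797 0.06973561 0.154     ]
```

View pics/v5.png

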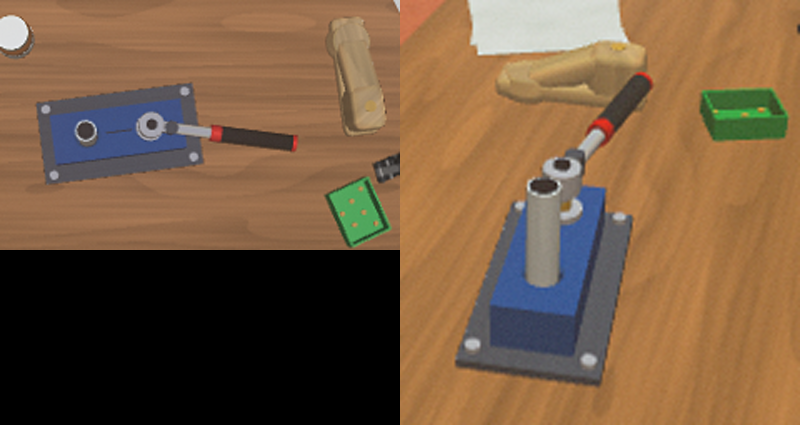

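Both red rings lie in line with the screw, at -96.8° and -96.9°, so the handle is straight and has swung about 0.62 rad. The tube rim is at (0.5823, 0.0697), within 1 mm of the socket axis. The arm is clear, so I'm handing in.

```bash
python3 -c "
from h import *
print(workorder.job_done())"
```

```text
the job is handed in; nothing more can be done
None
```

The job is handed in at about 24 s of the 72 s; no verdict was reported. The largest tube stands home in the socket, and the wrench clicked once and was left where the screw became tight.

- **Tube:** It met the socket floor at the expected height with about 12 N. In the last pictures it stands upright, with its rim within about 1 mm of the socket axis.
- **Wrench:** I pushed the handle clockwise with shut fingers until the force peaked near 12 N and then fell to about 9–10 N. I stopped there and eased off.
- **Final handle position:** Both red rings lie in line with the screw to within 0.2°, so the handle is straight. It has swung about 0.62 rad, which is roughly 90 mm at the grip.
- **Bystanders:** The jar, shoe last and rivet tray look unmoved in the last pictures. I did not measure them again.

The peak bend was not measured directly, and my estimates disagree:

| Method | Bend (rad) |
|---|---|
| Picture, taken 2 mm before the peak | about 0.08 |
| Travel since it gave, at the peak | about 0.11 |
| Final handle angle against the last push position | about 0.16 |

All three are above the 0.06 needed and below the 0.22 limit.

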